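Feed the next glass plate onto the draw-down bed

TASK

Load the next white glass plate for a draw-down: slide the top plate off the stack, along onto the bed, and push it fully home under the spring clip against the end stop, without lifting it. Press lightly while it is still on the stack, so that the three plates below stay where they are, never press hard enough to crack the glass (about 40 N), and leave the other things on the bench where they stand.

Things in the scene. Friction and masses are not known exactly. Their poses are not given: they have to be found in the camera images.
- drawdown_bed: Fixed draw-down bed with a plate nest, 304 x 150 mm. Origin: underside centre, on the worktop; +x is the sliding direction, from nest to end stop. The bed is a metal block from x = -12 to 124 mm (bevelled entry from -17 mm), 33.2 mm high, with side rails 4 mm high at y = +-51.7 mm, flared at the entry. A plate fully home has its centre at x = 50 mm, y = 0 and square to the bed.
- nest (a point): Centre of the stack's floor, a slick black pad 16 mm above the worktop, at x = -75 mm of the bed. Round the stack of four plates stand a back wall (52 mm behind this point) and side posts, 3 mm higher than the stack; it is open towards the bed. An 8 mm gap parts stack and bed, whose surface is 0.8 mm below the top plate's underside; the plate has left the stack when its centre is past x = 25 mm.
- plate_top: Top plate of the stack: white opal glass, 100 x 100 x 6 mm, 0.13 to 0.18 kg. Origin: centre of its underside, 34 mm above the worktop on the stack. Too wide to grip; shut fingertips pressed on its top face drag it. Friction: fingertips near its middle 0.9, plate on plate and on bed 0.18, stack on its pad 0.13 (+-15 %). At 2 to 6 N of press it comes alone; over about 9 N the plates below come along.
- plate_face (a point): Centre of the top plate's upper face, 6 mm above its origin: 40 mm above the worktop on the stack, 39.2 mm on the bed. The contact is stiff, a tenth of a millimetre is worth some newtons, so set the press by the force felt; over 40 N the glass cracks.
- plate_2: Plate 2 of the stack, counted from the top: same plate, origin at the centre of its underside, 28 mm above the worktop. To be left in place.
- plate_3: Plate 3 of the stack, counted from the top: same plate, origin at the centre of its underside, 22 mm above the worktop. To be left in place.
- plate_4: Plate 4 of the stack, counted from the top: same plate, origin at the centre of its underside, 16 mm above the worktop. To be left in place.
- clip (a joint): Leaf-spring hold-down over the end stop, 50 mm wide: 0 = down, no plate; about 0.07 rad = resting on a plate under it. It presses down with about 2 N. The plate's leading edge lifts it from about 20 mm before the stop; driving the plate under it takes about 3 N along the bed, so 8 to 14 N of press by the fingertips (the plate is off the stack by then).
- clip_lip (a point): Middle of the clip's upturned free lip: at x = 74 mm of the bed, about 12 mm above its surface. Keep the fingers clear of it.
- end_stop (a point): Middle of the end stop's face (x = 100 mm of the bed), 3 mm above the bed surface; the plate's leading edge must meet it.
- film_applicator: Bystander: steel film applicator bar, 96 x 44 x 26 mm, lying beside the bed. Origin: underside centre.
- small_beaker: Bystander: 50 ml beaker, 60 mm across, 72 mm high, beside the nest. Origin: underside centre.
- dropper_left: Bystander: dropper bottle, 30 mm across, 86 mm high, beside the bed. Origin: underside centre.
- dropper_right: Bystander: dropper bottle, 30 mm across, 86 mm high, beside the bed. Origin: underside centre.

How it is judged:
By the outcome, as a careful person would: the job done as asked, in the order asked, and still so for the second after the job is handed in, with the robot touching nothing.
It also fails if it takes over 61 s, if anything falls off the work surface, if the arm or the gripper's body presses on something with over 40 N, if the wrist force passes 120 N, or if a joint passes its speed limit or range.

ROBOT

A 6-joint arm with a two-finger parallel gripper is mounted at the origin on a cart in front of the work surface, level with it; the furniture and walls round the work are solid. World frame = base frame: x ahead of the robot, y to its left, z up, the work surface at z = 0. Lengths are in m, angles in degrees, forces in N, time in s.
With the tool pointing down it reaches from about 0.425 to 1.125 m from the base axis. Payload 14.9 kg.
Tool frame: the origin (TCP) lies midway between the tips of the shut fingers; the grasp point (between the pads) lies arm.hold_point_z behind it (arm.hold_point_z is the distance from the TCP to the grasp point, in m); z points along the fingers, y is the line along which they close (so a half turn about z gives the same grasp; the last joint's range is limited). The gripper opens to 91 mm and grips with 3 to 60 N. Pads are 32 mm wide; open, the fingers measure 118 mm over their backs; the gripper's body (76 mm by 178 mm) begins 60 mm behind the grasp point.
Start: joints at [61.805, 21.709, 99.362, -0, 58.929, -1.908], TCP at [0.31, 0.628, 0.214] pointing down, gripper open.
Joint ranges: [-158.91, 158.91], [-42.39, 125.64], [0.06, 152.35], [-60.88, 240.88], [17.5, 164.5], [-176.32, 176.32]. Speed limits (degrees/s): [108.29, 108.29, 136.94, 180, 180, 180].

INTERFACE

Orientations are given as a 3x3 rotation matrix whose columns are the frame's x, y, z axes.
In Python, from station import telemetry, viewer, job, arm gives the robot as it stands. The module is installed in compiled form; this text tells all that it offers.
- The arm moves only by the tool play_rows, never from a script. Its argument "steps" is a list of rows, each a list of 7 numbers: the turn, a rotation vector about the tool's x, y, z in degrees, then the shift along the tool's x, y, z in m, then the closure, from 0 (fully open) to 1 (shut). In form: [[rx, ry, rz, tx, ty, tz, hand], ...]. A call has exactly 8 rows; each row is the pose to reach, as a shift and turn from the pose commanded when the call began, along the tool's axes at that moment; what a row does not reach only later rows make up. A row lasts 1/12 s, in which the tool goes at most 41.7 mm and 7.16 degrees, less where a joint would pass 70% of its speed; a pose out of reach is approached as far as the arm can. A call with a gripper value outside its range is refused whole. The fingers move at their own pace and stop on an object; "newtons" is the grip in N (left out, the last holds). Time passes only in rows, so rows that repeat a pose let the fingers close, or fill a call up. It gives the time, the measured TCP pose, the force, the opening and the grip force at its end, in the units of the state.
- telemetry.get_state(): the state, without advancing time (a new reading comes with each control period).
- viewer.grab_frame(name): name is "scene" or "side" or "wrist"; returns a dict with "frame" (384x512x3 uint8, red, green, blue), "fx", "fy", "cx", "cy" (pixels), "k1" (the pictures are not rectified: a ray, as slopes to the right and down, at radius r is drawn at 1 + k1 r^2 times it, then the intrinsics apply), "origin" and "attitude" of the camera in the world. Camera axes: x right, y down, z forward; pixel columns grow to the right and rows downward; lengths in m; the calibration is good to about 2 mm. A picture is of the moment at which its call begins. There is no depth.
- job.job_done(): hands the job in; it is judged then, once.
The state is a dict: "t": time; "joint_positions": joint angles; "joint_velocities": joint speeds; "tau": joint torques, N m; "position": TCP position; "orientation": TCP orientation; "wrist_force": force on the tool from outside, world axes, zero at the start; "ft_torque": the same for the moment, N m; "gripper_width": finger opening in m; "grip_force": force on a finger pad.
Only numpy, scipy, OpenCV 4.12 (cv2) and the standard library are available. Lean on these libraries where they do the work, as an engineer would, in place of code of your own. Each camera call takes 0.05 s, during which the arm holds its last target. There are 200 camera calls.

## Working session

There is one attempt and no reset: what is moved stays moved. The work goes in short steps, Python scripts to look and compute and a tool call to move; the robot and the scene stay as the last step left them, time stands still between calls to the robot, and variables do not carry over. Pictures are saved under pics/ and viewed, at most 10 in all, crops included, and the job is handed in when it is done.

Besides the shell and the picture viewer there is one more tool, called as name([rows], argument=value, ...), one row to a line, values as JSON. play_rows: Moves the arm, as the interface text tells. Its arguments: {"type":"object","properties":{"steps":{"type":"array"},"newtons":{"type":"number"}},"required":["steps"]}

```bash
mkdir -p pics; cat > h.py <<'E'
import numpy as np, cv2
from station import telemetry, viewer, job, arm
def grab(n,save=None):
    d=viewer.grab_frame(n)
    if save: cv2.imwrite('pics/'+save,cv2.cvtColor(np.asarray(d['frame']),cv2.COLOR_RGB2BGR))
    return d
def ray(d,px,z):
    K=np.array([[d['fx'],0,d['cx']],[0,d['fy'],d['cy']],[0,0,1.]])
    u=cv2.undistortPoints(np.array(px,float).reshape(-1,1,2),K,np.array([d['k1'],0,0,0,0.]))[:,0]
    R=np.array(d['attitude']);o=np.array(d['origin'])
    v=np.c_[u,np.ones(len(u))]@R.T
    return o+v*((z-o[2])/v[:,2])[:,None]
E
python3 - <<'E'
from h import *
import pickle
a={n:grab(n,n+'0.png') for n in('scene','side','wrist')}
pickle.dump(a,open('f0.pkl','wb'))
for n in a: print(n,np.round(a[n]['origin'],3),np.round(a[n]['attitude'],2).tolist())
s=telemetry.get_state(); print(s,arm.hold_point_z)
cv2.imwrite('pics/m0.png',np.hstack([cv2.imread('pics/scene0.png'),cv2.imread('pics/side0.png')])[:, :])
E
```

```text
scene [ 0.099 -0.558  0.471] [[0.8, -0.28, 0.53], [-0.6, -0.39, 0.7], [0.01, -0.88, -0.48]]
side [0.445 0.709 0.6  ] [[-0.99, -0.07, 0.12], [-0.14, 0.63, -0.77], [-0.02, -0.77, -0.63]]
wrist [0.24  0.661 0.384] [[0.44, 0.86, 0.25], [0.9, -0.43, -0.12], [-0.0, 0.28, -0.96]]
{'t': 0.15, 'joint_positions': array([ 6.18043206e+01,  2.17338919e+01,  9.93874708e+01,  1.54184323e-03,
        5.89282129e+01, -1.90653998e+00]), 'joint_velocities': array([-0.05043496, -0.0918016 , -0.16904938,  0.07702184, -0.01103036,
        0.05553096]), 'tau': array([-5.92865217e-04, -7.64107347e+01, -4.34659266e+01,  6.51039951e-02,
        4.09132289e-02, -5.08332960e-05]), 'position': array([0.30987343, 0.62734308, 0.21341503]), 'orientation': array([[-8.96564233e-01,  4.42913526e-01, -4.29135010e-04],
       [ 4.42913731e-01,  8.96563919e-01, -7.51695363e-04],
       [ 5.18109222e-05, -8.64012965e-04, -9.99999625e-01]]), 'wrist_force': array([-0.9160296 , -0.00327422, -0.64590826]), 'ft_torque': array([ 0.01079417, -0.01568751, -0.05238277]), 'grip_force': 0.0, 'gripper_width': 0.09089189157170467} 0.0188
```

View pics/scene0.png

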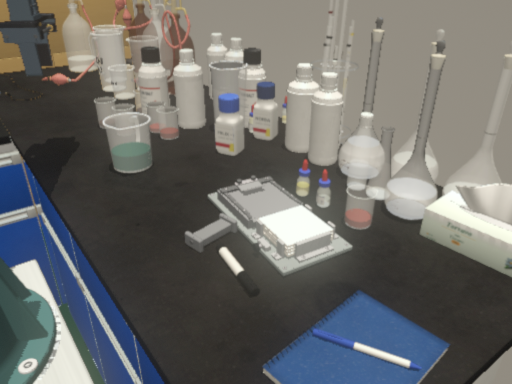

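View pics/side0.png

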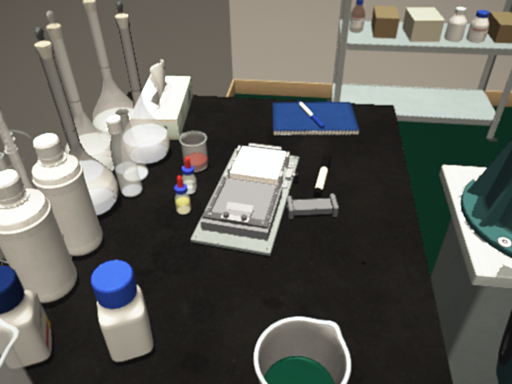

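The scene view shows the stack at about (298,237) and the clip end at (240,190). In the side view the stack is at (260,163) and the clip at (238,212). The beaker and droppers are on the far side of the bed, and the applicator bar is on the robot side.

```bash
python3 - <<'E'
from h import *
import pickle
a=pickle.load(open('f0.pkl','rb'))
s=cv2.imread('pics/scene0.png')[165:275,180:360];t=cv2.imread('pics/side0.png')[135:255,185:345]
s=cv2.resize(s,(796,486)[:2]) if 0 else cv2.resize(s,None,fx=4,fy=4,interpolation=2);t=cv2.resize(t,None,fx=4,fy=4,interpolation=2)
cv2.imwrite('pics/sc.png',s);cv2.imwrite('pics/tc.png',t)
for n,p in(('scene',[[300,235],[240,190]]),('side',[[260,163],[238,212]])): print(n,ray(a[n],p,.04).round(3).tolist())
E
```

```text
scene [[0.533, -0.1, 0.04], [0.54, 0.097, 0.04]]
side [[0.546, -0.061, 0.04], [0.567, 0.097, 0.04]]
```

View pics/sc.png

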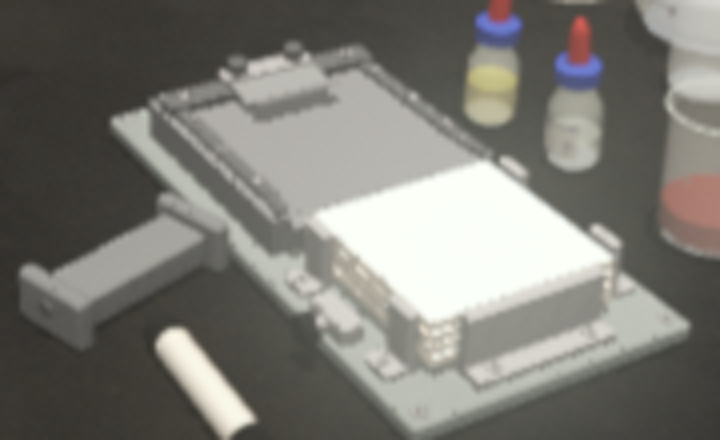

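View pics/tc.png

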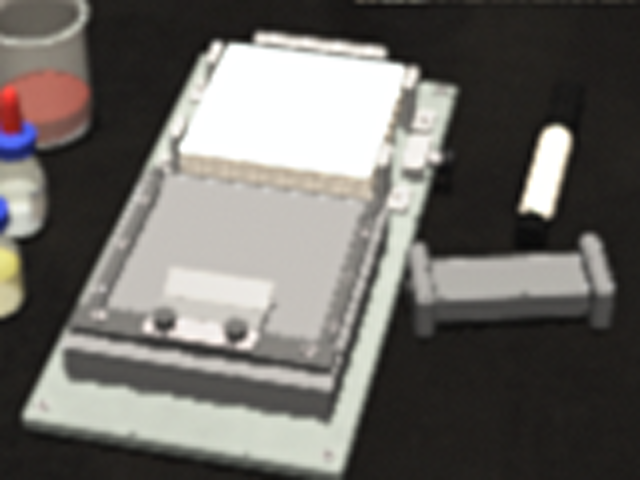

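The crops show the plate's top-face corners clearly: scene crop (315,213), (488,162), (608,262), (425,325); side crop (178,155), (374,190), (412,65), (222,42). The base-plate corners are visible as well.

```bash
python3 - <<'E'
from h import *
import pickle
a=pickle.load(open('f0.pkl','rb'))
sp=np.array([[315,213],[488,162],[608,262],[425,325]])/4-.375+[180,165]
tp=np.array([[374,190],[178,155],[222,42],[412,65]])/4-.375+[185,135]
for n,p in(('scene',sp),('side',tp)):
    q=ray(a[n],p,.04); print(n,q.round(4)[:,:2].tolist(),'c',q.mean(0).round(4),[np.linalg.norm(q[i]-q[i-1]).round(4) for i in range(4)])
    for i,j in((3,0),(2,1)): d=q[j]-q[i]; print(np.degrees(np.arctan2(d[1],d[0])))
sb=np.array([[112,122],[415,432],[690,325]])/4-.375+[180,165]
tb=np.array([[25,420],[345,472],[457,85]])/4-.375+[185,135]
for n,p in(('scene',sb),('side',tb)):
    q=ray(a[n],p,.008); c=(q[0]+q[2])/2; print(n,q.round(4)[:,:2].tolist(),'c',c.round(4),np.linalg.norm(q[0]-q[1]),np.linalg.norm(q[2]-q[1]))
    for d in (q[0]-q[1],q[1]-q[2]): print(np.degrees(np.arctan2(d[1],d[0])))
E
```

```text
scene [[0.5069, -0.0123], [0.6038, -0.0243], [0.5891, -0.1218], [0.4921, -0.1105]] c [ 0.548  -0.0672  0.04  ] [np.float64(0.0993), np.float64(0.0977), np.float64(0.0986), np.float64(0.0976)]
81.45340493261868
81.41533291571542
side [[0.5016, -0.0005], [0.6046, -0.0177], [0.5988, -0.124], [0.4915, -0.1133]] c [ 0.5491 -0.0639  0.04  ] [np.float64(0.1132), np.float64(0.1044), np.float64(0.1064), np.float64(0.1079)]
84.86600784525999
86.87626231236874
scene [[0.5022, 0.1679], [0.47, -0.1327], [0.6193, -0.148]] c [0.5608 0.0099 0.008 ] 0.3022563375622228 0.15008090724316447
83.87176099734322
174.12132931101922
side [[0.6477, 0.1478], [0.4984, 0.1617], [0.4671, -0.143]] c [0.5574 0.0024 0.008 ] 0.14987759515971158 0.3063559558786961
-5.341304346852858
84.13428470551366
```

play_rows([
  [0,0,69.7,-0.526,-0.52,0,1],
  [0,0,69.7,-0.526,-0.52,0,1],
  [0,0,69.7,-0.526,-0.52,0,1],
  [0,0,69.7,-0.526,-0.52,0,1],
  [0,0,69.7,-0.526,-0.52,0,1],
  [0,0,69.7,-0.526,-0.52,0,1],
  [0,0,69.7,-0.526,-0.52,0,1],
  [0,0,69.7,-0.526,-0.52,0,1],
], newtons=20)

```text
t: 0.82
position: [0.4188, 0.3106, 0.2139]
orientation: [[-0.106, 0.994, 0.0], [0.994, 0.106, -0.0], [-0.0, 0.0, -1.0]]
wrist_force: [-0.4, 0.1, 0.4]
gripper_width: 0.0409
grip_force: 0.0
```

play_rows([
  [0,0,12.3,-0.394,0.091,0,1],
  [0,0,12.3,-0.394,0.091,0,1],
  [0,0,12.3,-0.394,0.091,0,1],
  [0,0,12.3,-0.394,0.091,0,1],
  [0,0,12.3,-0.394,0.091,0,1],
  [0,0,12.3,-0.394,0.091,0,1],
  [0,0,12.3,-0.394,0.091,0,1],
  [0,0,12.3,-0.394,0.091,0,1],
])

```text
t: 1.48
position: [0.5298, -0.004, 0.214]
orientation: [[0.103, 0.995, 0.0], [0.995, -0.103, 0.0], [0.0, 0.0, -1.0]]
wrist_force: [1.0, 1.7, -0.1]
gripper_width: 0.0004
grip_force: 0.0
```

play_rows([
  [0,0,0,-0.06,0,0,1],
  [0,0,0,-0.06,0,0,1],
  [0,0,0,-0.06,0,0,1],
  [0,0,0,-0.06,0,0,1],
  [0,0,0,-0.06,0,0,1],
  [0,0,0,-0.06,0,0,1],
  [0,0,0,-0.06,0,0,1],
  [0,0,0,-0.06,0,0,1],
])

```text
t: 2.15
position: [0.5235, -0.0607, 0.2139]
orientation: [[0.101, 0.995, 0.0], [0.995, -0.101, 0.0], [0.0, -0.0, -1.0]]
wrist_force: [-0.0, -0.2, 0.4]
gripper_width: 0.0004
grip_force: 0.0
```

```bash
python3 - <<'E'
from h import *
import pickle
d=grab('wrist','w1.png'); pickle.dump(d,open('w1.pkl','wb'))
s=telemetry.get_state();print(s['t'],s['position'],s['orientation'].round(4).tolist(),s['wrist_force'],s['gripper_width'])
E
```

```text
2.2 [ 0.52351174 -0.06081468  0.21395172] [[0.1013, 0.9949, 0.0], [0.9949, -0.1013, -0.0], [-0.0, 0.0, -1.0]] [-0.37733319 -0.05977519  0.49392708] 0.000586735544797921
```

View pics/w1.png

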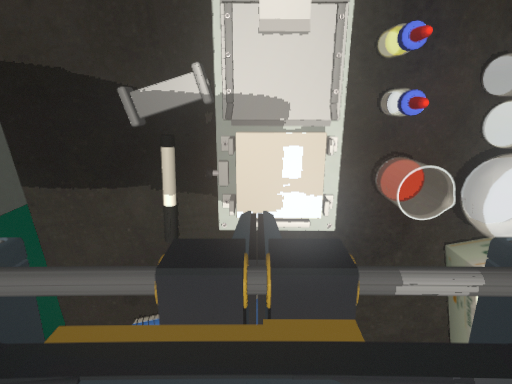

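The wrist view looks straight down. The plate spans roughly columns 237-324 and rows 132-219, with the clip at (285,22). The base edges are at columns 217 and 340. I'll fit these edges precisely.

```bash
python3 - <<'E'
from h import *
import pickle
d=pickle.load(open('w1.pkl','rb'));f=np.asarray(d['frame']).astype(int)
g=f.sum(2)/3; warm=f[...,0]-f[...,2]
print(f[175,210:260].tolist()[::3]); print(f[110:140,270].tolist()[::3])
def fit(P):
    vx,vy,x,y=cv2.fitLine(P[:,:2].astype(np.float32),cv2.DIST_HUBER,0,1e-4,1e-4).ravel()
    if vy<0: vx,vy=-vx,-vy
    return np.array([x,y]),np.array([vx,vy])
def sub(v,lo,sgn):  # first strongest gradient
    k=np.argmax(sgn*np.diff(v)); return lo+k+.5
# base edges
rows=[r for r in range(10,228) if not 120<r<185]
L=fit(ray(d,[[sub(g[r,205:232],205,1),r] for r in list(range(140,160))+list(range(185,228))+list(range(10,55))],.008))
R=fit(ray(d,[[sub(g[r,328:365],328,-1),r] for r in range(10,228)],.008))
for n,(p,v) in(('L',L),('R',R)): print(n,np.degrees(np.arctan2(v[1],v[0])), (p+v*(-.06-p[1])/v[1]).round(4))
# plate edges at z=.04
pl=fit(ray(d,[[sub(warm[r,228:250],228,1),r] for r in range(140,195)],.04))
pr=fit(ray(d,[[sub(g[r,312:334],312,-1),r] for r in range(155,190)],.04))
pt=fit(ray(d,[[c,sub(warm[120:145,c],120,1)] for c in range(245,315)],.04))
for n,(p,v) in(('pl',pl),('pr',pr)): print(n,np.degrees(np.arctan2(v[1],v[0])),(p+v*(-.06-p[1])/v[1]).round(4))
p,v=pt; print('pt',np.degrees(np.arctan2(v[1],v[0])),p+v*(.55-p[0])/v[0])
E
```

```text
[[64, 62, 57], [125, 118, 113], [128, 121, 115], [170, 165, 157], [171, 166, 157], [172, 167, 159], [111, 107, 100], [147, 148, 136], [149, 148, 138], [225, 214, 197], [226, 215, 198], [226, 216, 198], [226, 215, 197], [226, 216, 198], [226, 216, 198], [226, 215, 198], [226, 216, 198]]
[[151, 148, 141], [150, 148, 142], [152, 148, 141], [143, 139, 132], [132, 128, 122], [138, 134, 127], [154, 154, 145], [155, 153, 141], [228, 218, 201], [228, 218, 201]]
L 83.80724 [ 0.475 -0.06 ]
R 83.71178 [ 0.6262 -0.06  ]
pl 83.10778 [ 0.5003 -0.06  ]
pr 83.80895 [ 0.5999 -0.06  ]
pt 174.13112 [ 0.55       -0.01742621]
```

play_rows([
  [0,0,0.4,-0.006,0.0266,0.03,1],
  [0,0,0.4,-0.006,0.0266,0.06,1],
  [0,0,0.4,-0.006,0.0266,0.09,1],
  [0,0,0.4,-0.006,0.0266,0.12,1],
  [0,0,0.4,-0.006,0.0266,0.145,1],
  [0,0,0.4,-0.006,0.0266,0.16,1],
  [0,0,0.4,-0.006,0.0266,0.168,1],
  [0,0,0.4,-0.006,0.0266,0.168,1],
])

```text
t: 2.87
position: [0.5484, -0.0698, 0.0445]
orientation: [[0.109, 0.994, -0.002], [0.994, -0.109, 0.0], [0.0, -0.003, -1.0]]
wrist_force: [-0.2, -0.6, 0.2]
gripper_width: 0.0005
grip_force: 0.0
```

play_rows([
  [0,0,0,0,0,0,1],
  [0,0,0,0,0,0,1],
  [0,0,0,0,0,0,1],
  [0,0,0,0,0,0,1],
  [0,0,0,0,0,0,1],
  [0,0,0,0,0,0,1],
  [0,0,0,0,0,0,1],
  [0,0,0,0,0,0,1],
])

```text
t: 3.53
position: [0.5493, -0.0703, 0.046]
orientation: [[0.11, 0.994, 0.0], [0.994, -0.11, -0.0], [-0.0, 0.0, -1.0]]
wrist_force: [-0.4, 0.4, 1.2]
gripper_width: 0.0003
grip_force: 0.0
```

```bash
python3 - <<'E'
from h import *
s=telemetry.get_state();print(s['t'],s['position'],s['orientation'].round(4).tolist(),s['wrist_force'],s['gripper_width'])
E
```

```text
3.5333 [ 0.5493283  -0.07025215  0.04603069] [[0.1095, 0.994, 0.0001], [0.994, -0.1095, -0.0], [-0.0, 0.0001, -1.0]] [-0.4027695   0.40800028  1.17688185] 0.00031676828708762026
```

play_rows([
  [0,0,0,0,0,0.002,1],
  [0,0,0,0,0,0.004,1],
  [0,0,0,0,0,0.005,1],
  [0,0,0,0,0,0.0055,1],
  [0,0,0,0,0,0.0055,1],
  [0,0,0,0,0,0.0055,1],
  [0,0,0,0,0,0.0055,1],
  [0,0,0,0,0,0.0055,1],
])

```text
t: 4.2
position: [0.5493, -0.0702, 0.0404]
orientation: [[0.109, 0.994, -0.0], [0.994, -0.109, -0.0], [-0.0, -0.0, -1.0]]
wrist_force: [-0.3, -0.0, 0.1]
gripper_width: 0.0006
grip_force: 0.0
```

play_rows([
  [0,0,0,0,0,0.0001,1],
  [0,0,0,0,0,0.0002,1],
  [0,0,0,0,0,0.0003,1],
  [0,0,0,0,0,0.0003,1],
  [0,0,0,0,0,0.0003,1],
  [0,0,0,0,0,0.0003,1],
  [0,0,0,0,0,0.0003,1],
  [0,0,0,0,0,0.0003,1],
])

```text
t: 4.87
position: [0.5494, -0.0702, 0.0403]
orientation: [[0.109, 0.994, 0.0], [0.994, -0.109, -0.0], [-0.0, 0.0, -1.0]]
wrist_force: [-1.3, -0.0, 5.0]
gripper_width: 0.0004
grip_force: 2.7
```

play_rows([
  [0,0,0,0,0,0,1],
  [0,0,0,0.001,0,0,1],
  [0,0,0,0.002,0,0,1],
  [0,0,0,0.003,0,0,1],
  [0,0,0,0.004,0,0,1],
  [0,0,0,0.005,0,0,1],
  [0,0,0,0.006,0,0,1],
  [0,0,0,0.007,0,0,1],
])

```text
t: 5.53
position: [0.5503, -0.0632, 0.0403]
orientation: [[0.109, 0.994, 0.0], [0.994, -0.109, -0.0], [-0.0, 0.0, -1.0]]
wrist_force: [-0.0, -0.5, 4.6]
gripper_width: 0.0
grip_force: 2.7
```

play_rows([
  [0,0,0,0.002,0,0,1],
  [0,0,0,0.004,0,0,1],
  [0,0,0,0.006,0,0,1],
  [0,0,0,0.008,0,0,1],
  [0,0,0,0.01,0,0,1],
  [0,0,0,0.012,0,0,1],
  [0,0,0,0.014,0,0,1],
  [0,0,0,0.016,0,0,1],
])

```text
t: 6.2
position: [0.5521, -0.0472, 0.0403]
orientation: [[0.109, 0.994, 0.0], [0.994, -0.109, -0.0], [-0.0, 0.0, -1.0]]
wrist_force: [-0.6, -0.8, 5.7]
gripper_width: 0.0008
grip_force: 2.7
```

```bash
cat > m.py <<'E'
from h import *
import sys
def fit(P):
    vx,vy,x,y=cv2.fitLine(P[:,:2].astype(np.float32),cv2.DIST_HUBER,0,1e-4,1e-4).ravel()
    if vy<0: vx,vy=-vx,-vy
    return np.array([x,y]),np.array([vx,vy])
s=telemetry.get_state();print(s['t'],s['position'].round(4),s['wrist_force'].round(2))
d=grab('side',sys.argv[1]+'s.png');d2=grab('wrist',sys.argv[1]+'w.png')
a=cv2.imread('pics/'+sys.argv[1]+'s.png')[130:260,185:345];b=cv2.imread('pics/'+sys.argv[1]+'w.png')[:250,190:390]
a=cv2.resize(a,(440,358),interpolation=2);b=cv2.resize(b,(286,358),interpolation=2)
cv2.imwrite('pics/'+sys.argv[1]+'.png',np.hstack([a,b]))
E
python3 m.py p1
```

```text
6.2 [ 0.5521 -0.0472  0.0403] [-0.62 -0.78  5.71]
```

View pics/p1.png

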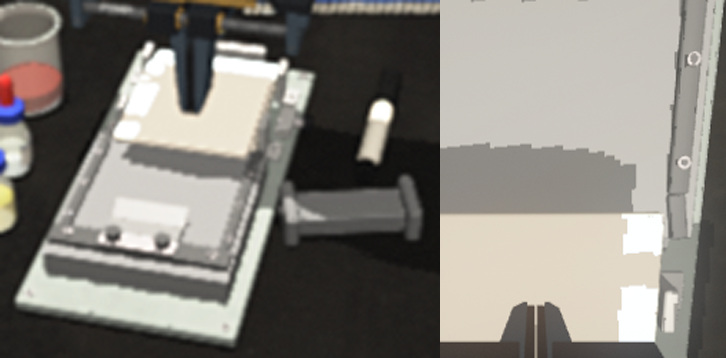

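The plate is coming along alone and square: its leading edge is over the bed and plate 2 shows behind it. I'll continue, watching the force.

play_rows([
  [0,0,0,0.002,0,0,1],
  [0,0,0,0.004,0,0,1],
  [0,0,0,0.006,0,0,1],
  [0,0,0,0.008,0,0,1],
  [0,0,0,0.01,0,0,1],
  [0,0,0,0.012,0,0,1],
  [0,0,0,0.014,0,0,1],
  [0,0,0,0.016,0,0,1],
])

```text
t: 6.97
position: [0.5538, -0.0313, 0.0402]
orientation: [[0.109, 0.994, 0.0], [0.994, -0.109, -0.0], [-0.0, 0.0, -1.0]]
wrist_force: [-0.5, -1.0, 4.7]
gripper_width: 0.0006
grip_force: 2.7
```

play_rows([
  [0,0,0,0.001,0,0,1],
  [0,0,0,0.002,0,0,1],
  [0,0,0,0.003,0,0,1],
  [0,0,0,0.004,0,0,1],
  [0,0,0,0.005,0,0,1],
  [0,0,0,0.006,0,0,1],
  [0,0,0,0.007,0,0,1],
  [0,0,0,0.008,0,0,1],
])

```text
t: 7.63
position: [0.5547, -0.0234, 0.0402]
orientation: [[0.109, 0.994, 0.0], [0.994, -0.109, -0.0], [-0.0, 0.0, -1.0]]
wrist_force: [-0.1, -0.5, 5.1]
gripper_width: 0.0003
grip_force: 2.7
```

Plate centre is near bed x = -28; the tip-over onto the bed comes next, so I'll take small moves.

play_rows([
  [0,0,0,0.001,0,0,1],
  [0,0,0,0.002,0,0,1],
  [0,0,0,0.003,0,0,1],
  [0,0,0,0.004,0,0,1],
  [0,0,0,0.005,0,0,1],
  [0,0,0,0.006,0,0,1],
  [0,0,0,0.006,0,0,1],
  [0,0,0,0.006,0,0,1],
])

```text
t: 8.3
position: [0.5553, -0.0173, 0.0403]
orientation: [[0.109, 0.994, 0.0], [0.994, -0.109, 0.0], [0.0, 0.0, -1.0]]
wrist_force: [-0.6, -0.1, 5.4]
gripper_width: 0.0004
grip_force: 2.6
```

play_rows([
  [0,0,0,0.001,0,0,1],
  [0,0,0,0.002,0,0,1],
  [0,0,0,0.003,0,0,1],
  [0,0,0,0.004,0,0,1],
  [0,0,0,0.005,0,0,1],
  [0,0,0,0.006,0,0,1],
  [0,0,0,0.006,0,0,1],
  [0,0,0,0.006,0,0,1],
])

```text
t: 8.97
position: [0.5559, -0.0114, 0.0402]
orientation: [[0.109, 0.994, 0.0], [0.994, -0.109, 0.0], [0.0, 0.0, -1.0]]
wrist_force: [0.2, 1.0, 4.1]
gripper_width: 0.0007
grip_force: 2.5
```

play_rows([
  [0,0,0,0.001,0,0,1],
  [0,0,0,0.002,0,0,1],
  [0,0,0,0.003,0,0,1],
  [0,0,0,0.004,0,0,1],
  [0,0,0,0.005,0,0,1],
  [0,0,0,0.006,0,0,1],
  [0,0,0,0.006,0,0,1],
  [0,0,0,0.006,0,0,1],
])

```text
t: 9.63
position: [0.5565, -0.0054, 0.0402]
orientation: [[0.109, 0.994, 0.0], [0.994, -0.109, 0.0], [0.0, 0.0, -1.0]]
wrist_force: [0.6, 1.0, 5.4]
gripper_width: 0.0005
grip_force: 2.6
```

```bash
cat > e.py <<'E'
from h import *
# leading edge position of plate relative to bed axis, from the wrist camera
B0=np.array([.5495,-.0676]);u=np.array([np.cos(np.radians(83.8)),np.sin(np.radians(83.8))])
d=grab('wrist');s=telemetry.get_state()
f=np.asarray(d['frame']).astype(int);w=f[...,0]-f[...,2]
pts=[]
for c in range(215,320,3):
    col=cv2.blur(w[:,c].astype(np.float32),(1,5)).ravel(); col[:12]=col[12]
    k=np.argmax(np.diff(col[:210])); pts.append([c,k+.5])
P=ray(d,pts,.0395)[:,:2]-B0
a=P@u-75e-3*0; x=-75+1000*a; med=np.median(x); print('lead edge bed x mm',med.round(1),'spread',np.percentile(x,[10,90]).round(1))
ok=abs(x-med)<3; lat=P@np.array([-u[1],u[0]])*1000
print('slope deg',np.degrees(np.arctan(np.polyfit(lat[ok],x[ok],1)[0])).round(2),ok.sum())
print('tip bed x',(-75+1000*(s['position'][:2]-B0)@u).round(1),'lat',(1000*(s['position'][:2]-B0)@np.array([-u[1],u[0]])).round(1),s['wrist_force'].round(2),s['position'].round(5))
E
python3 e.py
```

```text
lead edge bed x mm 40.5 spread [40.  40.6]
slope deg 0.66 33
tip bed x -12.4 lat -0.3 [0.09 1.01 5.1 ] [ 0.55655 -0.00543  0.0402 ]
```

play_rows([
  [0,0,0,0.0015,0,0,1],
  [0,0,0,0.003,0,0,1],
  [0,0,0,0.0045,0,0,1],
  [0,0,0,0.006,0,0,1],
  [0,0,0,0.0075,0,0,1],
  [0,0,0,0.009,0,0,1],
  [0,0,0,0.01,0,0,1],
  [0,0,0,0.01,0,0,1],
])

```text
t: 10.35
position: [0.5575, 0.0046, 0.0401]
orientation: [[0.109, 0.994, -0.0], [0.994, -0.109, 0.0], [0.0, -0.0, -1.0]]
wrist_force: [0.2, 1.5, 6.5]
gripper_width: 0.0004
grip_force: 2.2
```

play_rows([
  [0,0,0,0.0015,0,0,1],
  [0,0,0,0.003,0,0,1],
  [0,0,0,0.0045,0,0,1],
  [0,0,0,0.006,0,0,1],
  [0,0,0,0.0075,0,0,1],
  [0,0,0,0.009,0,0,1],
  [0,0,0,0.01,0,0,1],
  [0,0,0,0.01,0,0,1],
])

```text
t: 11.02
position: [0.5585, 0.0145, 0.0401]
orientation: [[0.109, 0.994, -0.0], [0.994, -0.109, 0.0], [0.0, -0.0, -1.0]]
wrist_force: [0.7, 0.7, 2.7]
gripper_width: 0.0005
grip_force: 1.0
```

```bash
python3 e.py
```

```text
lead edge bed x mm 60.6 spread [60.  61.2]
slope deg -0.17 33
tip bed x 7.6 lat -0.1 [-0.27  0.56  1.82] [0.55855 0.01446 0.04007]
```

play_rows([
  [0,0,0,0,0,0.0001,1],
  [0,0,0,0,0,0.0001,1],
  [0,0,0,0.0015,0,0.0001,1],
  [0,0,0,0.003,0,0.0001,1],
  [0,0,0,0.0045,0,0.0002,1],
  [0,0,0,0.006,0,0.0002,1],
  [0,0,0,0.007,0,0.0002,1],
  [0,0,0,0.007,0,0.0002,1],
])

```text
t: 11.73
position: [0.5595, 0.0215, 0.04]
orientation: [[0.109, 0.994, 0.0], [0.994, -0.109, 0.0], [0.0, 0.0, -1.0]]
wrist_force: [0.2, 0.6, 4.1]
gripper_width: 0.0007
grip_force: 2.0
```

```bash
python3 e.py
```

```text
lead edge bed x mm 67.1 spread [66.8 67.7]
slope deg -0.11 32
tip bed x 14.6 lat -0.3 [-0.49  1.15  3.93] [0.5595  0.02142 0.03999]
```

play_rows([
  [0,0,0,0.0015,0,0.0,1],
  [0,0,0,0.003,0,0.0001,1],
  [0,0,0,0.0045,0,0.0001,1],
  [0,0,0,0.006,0,0.0002,1],
  [0,0,0,0.007,0,0.0002,1],
  [0,0,0,0.007,0,0.0002,1],
  [0,0,0,0.007,0,0.0002,1],
  [0,0,0,0.007,0,0.0002,1],
])

```text
t: 12.45
position: [0.5598, 0.0282, 0.0395]
orientation: [[0.11, 0.994, -0.001], [0.994, -0.11, 0.0], [-0.0, -0.001, -1.0]]
wrist_force: [-0.7, 0.9, -0.2]
gripper_width: 0.0004
grip_force: 0.0
```

```bash
python3 e.py
```

```text
lead edge bed x mm 70.6 spread [70.  71.2]
slope deg 1.19 30
tip bed x 21.3 lat 0.1 [0.5  0.74 1.91] [0.55984 0.02818 0.03949]
```

```bash
python3 m.py p2
```

```text
12.5 [0.5598 0.0282 0.0395] [0.5  0.74 1.91]
```

View pics/p2.png

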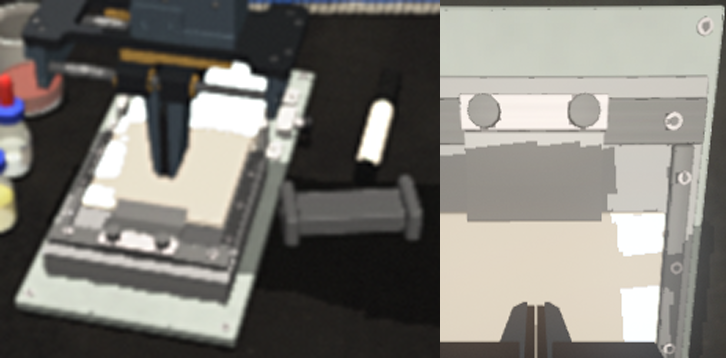

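The plate has dropped flat onto the bed, with its leading edge just at the clip lip (wrist crop row ~212). The lip hides the middle of that edge, so I'll measure it to the left of the clip. Now I'll regain contact.

```bash
sed -i 's/range(215,320,3)/range(172,204,2)/; s/\.0395)/.0392)/' e.py; python3 e.py
```

```text
lead edge bed x mm 74.4 spread [73.8 74.9]
slope deg -1.82 16
tip bed x 21.3 lat -0.1 [-0.2  -0.2  -0.77] [0.56    0.02817 0.03961]
```

play_rows([
  [0,0,0,0,0,0.0001,1],
  [0,0,0,0,0,0.0002,1],
  [0,0,0,0,0,0.0003,1],
  [0,0,0,0,0,0.0003,1],
  [0,0,0,0,0,0.0003,1],
  [0,0,0,0,0,0.0003,1],
  [0,0,0,0,0,0.0003,1],
  [0,0,0,0,0,0.0003,1],
])

```text
t: 13.32
position: [0.5602, 0.0282, 0.0395]
orientation: [[0.109, 0.994, 0.0], [0.994, -0.109, -0.0], [-0.0, 0.0, -1.0]]
wrist_force: [-0.7, -1.1, 2.3]
gripper_width: 0.0009
grip_force: 1.3
```

play_rows([
  [0,0,0,0,0,0.0001,1],
  [0,0,0,0,0,0.0002,1],
  [0,0,0,0.001,0,0.0002,1],
  [0,0,0,0.002,0,0.0002,1],
  [0,0,0,0.003,0,0.0002,1],
  [0,0,0,0.004,0,0.0002,1],
  [0,0,0,0.005,0,0.0002,1],
  [0,0,0,0.005,0,0.0002,1],
])

```text
t: 13.98
position: [0.5611, 0.0333, 0.0395]
orientation: [[0.109, 0.994, 0.001], [0.994, -0.109, 0.0], [0.0, 0.001, -1.0]]
wrist_force: [0.6, 1.1, 5.2]
gripper_width: 0.0006
grip_force: 2.6
```

```bash
python3 e.py
```

```text
lead edge bed x mm 79.6 spread [79.1 80.2]
slope deg -0.25 16
tip bed x 26.6 lat -0.6 [0.24 0.84 4.62] [0.56108 0.03332 0.03949]
```

Off the stack (centre ≈ 29 mm). I'll raise the press to about 11 N for the clip.

play_rows([
  [0,0,0,0,0,0.0001,1],
  [0,0,0,0,0,0.0002,1],
  [0,0,0,0,0,0.0003,1],
  [0,0,0,0,0,0.0004,1],
  [0,0,0,0,0,0.0004,1],
  [0,0,0,0,0,0.0004,1],
  [0,0,0,0,0,0.0004,1],
  [0,0,0,0,0,0.0004,1],
])

```text
t: 14.7
position: [0.5612, 0.0333, 0.0394]
orientation: [[0.109, 0.994, 0.001], [0.994, -0.109, 0.0], [0.0, 0.001, -1.0]]
wrist_force: [-1.5, -0.4, 12.0]
gripper_width: 0.0003
grip_force: 6.1
```

play_rows([
  [0,0,0,0.001,0,0,1],
  [0,0,0,0.002,0,0,1],
  [0,0,0,0.003,0,0,1],
  [0,0,0,0.004,0,0,1],
  [0,0,0,0.005,0,0,1],
  [0,0,0,0.006,0,0,1],
  [0,0,0,0.007,0,0,1],
  [0,0,0,0.008,0,0,1],
])

```text
t: 15.37
position: [0.5623, 0.041, 0.0395]
orientation: [[0.109, 0.994, 0.001], [0.994, -0.109, -0.0], [-0.0, 0.001, -1.0]]
wrist_force: [0.3, -4.0, 10.5]
gripper_width: 0.0002
grip_force: 5.1
```

play_rows([
  [0,0,0,0.001,0,0,1],
  [0,0,0,0.002,0,0,1],
  [0,0,0,0.003,0,0,1],
  [0,0,0,0.004,0,0,1],
  [0,0,0,0.005,0,0,1],
  [0,0,0,0.006,0,0,1],
  [0,0,0,0.007,0,0,1],
  [0,0,0,0.007,0,0,1],
])

```text
t: 16.03
position: [0.5631, 0.0481, 0.0395]
orientation: [[0.109, 0.994, 0.001], [0.994, -0.109, -0.0], [0.0, 0.001, -1.0]]
wrist_force: [-0.6, -1.6, 10.3]
gripper_width: 0.0003
grip_force: 5.0
```

```bash
python3 e.py
```

```text
lead edge bed x mm 94.3 spread [94.1 94.6]
slope deg -0.36 16
tip bed x 41.5 lat -1.1 [-0.26 -0.21 10.82] [0.56316 0.04814 0.03946]
```

play_rows([
  [0,0,0,0.001,0,0,1],
  [0,0,0,0.002,0,0,1],
  [0,0,0,0.003,0,0,1],
  [0,0,0,0.004,0,0,1],
  [0,0,0,0.005,0,0,1],
  [0,0,0,0.005,0,0,1],
  [0,0,0,0.005,0,0,1],
  [0,0,0,0.005,0,0,1],
])

```text
t: 16.75
position: [0.5637, 0.053, 0.0395]
orientation: [[0.109, 0.994, 0.001], [0.994, -0.109, -0.0], [0.0, 0.001, -1.0]]
wrist_force: [-1.2, -2.2, 10.9]
gripper_width: 0.0005
grip_force: 5.2
```

play_rows([
  [0,0,0,0.0005,0,0,1],
  [0,0,0,0.001,0,0,1],
  [0,0,0,0.001,0,0,1],
  [0,0,0,0.0015,0,0,1],
  [0,0,0,0.0015,0,0,1],
  [0,0,0,0.0015,0,0,1],
  [0,0,0,0.0015,0,0,1],
  [0,0,0,0.0015,0,0,1],
])

```text
t: 17.42
position: [0.5638, 0.054, 0.0395]
orientation: [[0.109, 0.994, 0.001], [0.994, -0.109, -0.001], [-0.001, 0.001, -1.0]]
wrist_force: [-0.7, -8.0, 10.6]
gripper_width: 0.0006
grip_force: 5.5
```

```bash
python3 e.py
```

```text
lead edge bed x mm 99.1 spread [98.6 99.4]
slope deg -2.87 16
tip bed x 47.4 lat -1.1 [-0.75 -8.15 10.47] [0.56377 0.05399 0.03945]
```

The stop is felt (8 N along the bed). One small extra push to seat the plate square, then lift straight up.

play_rows([
  [0,0,0,0.0004,0,0,1],
  [0,0,0,0.0004,0,0,1],
  [0,0,0,0.0004,0,0,1],
  [0,0,0,0.0004,0,-0.0003,1],
  [0,0,0,0.0004,0,-0.0008,1],
  [0,0,0,0.0004,0,-0.002,1],
  [0,0,0,0.0004,0,-0.01,1],
  [0,0,0,0.0004,0,-0.02,1],
])

```text
t: 18.13
position: [0.5624, 0.055, 0.0588]
orientation: [[0.109, 0.994, -0.002], [0.994, -0.109, -0.0], [-0.0, -0.002, -1.0]]
wrist_force: [-0.7, 0.7, 0.5]
gripper_width: 0.0004
grip_force: 0.0
```

play_rows([
  [0,0,0,0,0,-0.04,1],
  [0,0,0,0,0,-0.08,1],
  [0,0,0,-0.04,0,-0.12,1],
  [0,0,0,-0.08,0,-0.15,1],
  [0,0,0,-0.1,0,-0.15,1],
  [0,0,0,-0.12,0,-0.15,1],
  [0,0,0,-0.12,0,-0.15,1],
  [0,0,0,-0.12,0,-0.15,1],
])

```text
t: 18.8
position: [0.5498, -0.065, 0.2098]
orientation: [[0.111, 0.994, 0.001], [0.994, -0.111, -0.0], [0.0, 0.001, -1.0]]
wrist_force: [0.8, 0.6, -0.3]
gripper_width: 0.0005
grip_force: 0.0
```

```bash
sed -i 's/\[:250,190:390\]/[:250,175:375]/' m.py; python3 m.py p3
```

```text
18.8 [ 0.5498 -0.065   0.2098] [ 0.78  0.58 -0.31]
```

View pics/p3.png

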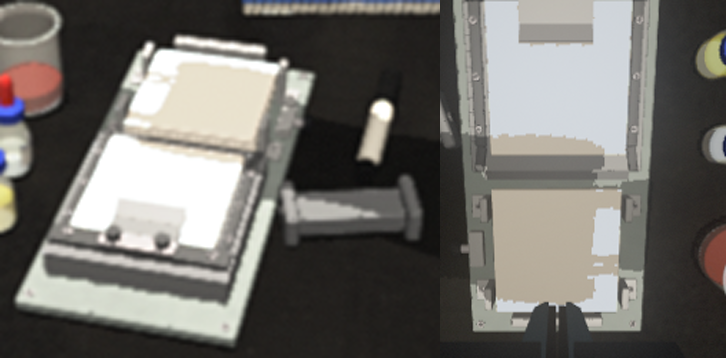

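The plate is home under the clip, its far edge hidden by the clip plate. The stack is still in its nest (wrist crop front row ~188, plate rear edge row ~155). I'll measure both edges.

```bash
python3 - <<'E'
from h import *
d=grab('wrist');g=np.asarray(d['frame']).astype(np.float32).sum(2)/3
B0=np.array([.5495,-.0676]);u=np.array([np.cos(np.radians(83.8)),np.sin(np.radians(83.8))]);n=np.array([-u[1],u[0]])
for nm,lo,hi,sg,z,cs in(('rear',98,116,-1,.0392,range(212,300,3)),('stack',122,140,1,.034,range(216,295,3))):
    P=ray(d,[[c,lo+np.argmax(sg*np.diff(g[lo:hi,c]))+.5] for c in cs],z)[:,:2]-B0
    x=-75+1000*P@u;l=1000*P@n;ok=abs(x-np.median(x))<2
    print(nm,np.median(x).round(2),np.percentile(x,[10,90]).round(1),np.degrees(np.polyfit(l[ok],x[ok],1)[0]).round(2),ok.sum())
for nm,lo,hi,sg,rows in(('L',200,216,1,range(30,90)),('R',296,312,-1,range(30,90))):
    P=ray(d,[[lo+np.argmax(sg*np.diff(g[r,lo:hi]))+.5,r] for r in rows],.0392)[:,:2]-B0
    x=1000*P@u;l=1000*P@n;ok=abs(l-np.median(l))<2
    print(nm,np.median(l).round(2),np.degrees(np.polyfit(x[ok],l[ok],1)[0]).round(2),ok.sum())
E
```

```text
rear -1.19 [-1.3 -0.3] -0.35 30
stack -26.52 [-26.6 -25.5] -0.37 26
L 50.37 -0.04 48
R -51.21 -1.02 60
```

```bash
python3 -c "
from station import job
print(job.job_done())"
```

```text
the job is handed in; nothing more can be done
None
```

The top plate is on the bed, under the clip and square against the end stop (felt at about 8 N along the bed). The highest press reading was about 12 N. The three lower plates look in place in their nest, the nearby bystanders look unmoved, and the job is handed in at about 19 s.

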